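Load a wire spool on the pay-off stand and hold its keyed collar home

TASK

Load the tall narrow spool of copper wire onto the wire pay-off stand so that it sits flat on the brake disc, then put the knurled collar over the spindle on top of it. Under light pressure turn the collar until the keyways inside it drop over the spindle's cross pin, and push it down against the brake spring as far as it will go. Finish like that, still holding the collar fully home with the gripper so that I can fit the locking clip; do not let go, do not ram it down, and leave the other things on the bench where they are.

Things in the scene. Friction and masses are not known exactly. Their poses are not given: they have to be found in the camera images.
- stand: Wire pay-off stand, fixed. Origin at the centre of its underside, z up along the spindle. Round grey cast foot 120 mm across, 14 mm high; over it a steel brake disc on a spring and a steel spindle 11.5 mm thick, rising to 106 mm above the bench (last 6 mm tapering to 6 mm). A cross pin 4.5 mm thick sticks out level on both sides of the spindle, 19 mm from tip to tip.
- seat (a point): On the spindle's axis at the top face of the brake disc, 32 mm above the bench: where the centre of the spool's underside belongs. The disc is dark steel, 54 mm across, with a centring boss in its middle, 21 mm across tapering to 15 mm, 10 mm high, which enters the spool's hole. The point stays put when the disc is pressed.
- pin_top (a point): On the spindle's axis level with the top of the cross pin, 90 mm above the bench. The pin's direction varies and cannot be read from this frame; the spindle turns only if forced (0.3 N m). With the spool loaded the collar's underside is at 90 mm while it rides on the pin, at 82 mm when it has dropped over the pin and rests on the spool, at 76 mm when fully home.
- brake (a joint): Travel of the brake disc in m: 0 up, growing as it is pressed down. The spring carries the weight of spool and collar without giving: it takes 7.2 N in all to start it and 12 N at 0.006, where the collar is fully home: the keyways' ends then stand on the cross pin and it goes no further.
- spool: The tall narrow spool: white flanges 60 mm across and 4 mm thick, wound with copper wire to 50 mm across, 50 mm tall, hole 24 mm through it, about 0.35 kg. Stands on one flange; origin at the centre of its underside, z up.
- collar: Knurled aluminium collar standing on the bench, underside down: round grip 42 mm across, foot flange 48 mm across and 4 mm high, 36 mm tall in all, about 0.13 kg. Origin at the centre of its underside, z up. It looks the same all round.
- fat_spool: Bystander: wide flat black spool of brass wire, 86 mm across, 34 mm tall. Origin at the centre of its underside.
- bowl: Bystander: small white ceramic bowl, 72 mm across, 34 mm tall. Origin at the centre of its underside.
- mallet: Bystander: wooden mallet lying flat, about 270 mm long, head 38 mm thick and 75 mm wide at its own -y end. Origin under the middle of its length, on the bench.
- bench_block: Bystander: square steel bench block on a rubber pad, 84 mm wide, 24 mm high. Origin at the centre of its underside.
- collar_mouth (a point): Centre of the collar's underside, mouth of a blind bore 13 mm across, 31 mm deep. Two keyways facing each other, 8.5 mm wide and reaching 11 mm from the axis, run 14 mm up the bore. They are hidden, unmarked, and their direction in the collar's frame is not given: feel for them. At most half a turn, in either direction, brings them over the pin, which enters within about 0.2 rad of true.
- collar_top (a point): Centre of the collar's closed flat top, 36 mm above its underside.
Mind the look-alikes: they are no part of the job. What is meant by the stand is not purple, and is the smaller of those in its own colour.

How it is judged:
By the outcome, as a careful person would: the job done as asked, in the order asked, and still so for the second after the job is handed in, while the arm keeps its last pose, push and grip.
It also fails if it takes over 67 s, if anything falls off the work surface, if the arm or the gripper's body presses on something with over 40 N, if the wrist force passes 120 N, or if a joint passes its speed limit or range.

ROBOT

A 6-joint arm with a two-finger parallel gripper is mounted at the origin on the work surface. World frame = base frame: x ahead of the robot, y to its left, z up, the work surface at z = 0. Lengths are in m, angles in rad, forces in N, time in s.
With the tool pointing down it reaches from about 0.375 to 0.9 m from the base axis. Payload 3.1 kg.
Tool frame: the origin (TCP) lies at the very end of the fingers, on their centre line; the grasp point (between the pads) lies 19 mm behind it; z points along the fingers, y is the line along which they close (so a half turn about z gives the same grasp; the last joint's range is limited). The gripper opens to 87 mm and grips with 3 to 60 N. Pads are 19 mm wide; open, the fingers measure 117 mm over their backs; the gripper's body (75 mm by 190 mm) begins 51 mm behind the grasp point.
Start: joints at [1.085, 0.527, 1.433, -0, 1.181, -0.178], TCP at [0.189, 0.596, 0.192] pointing down, gripper open.
Joint ranges: [-3.08, 3.08], [-0.75, 2.2], [0.22, 2.44], [-1.43, 4.57], [0, 2.65], [-2.85, 2.85]. Speed limits (rad/s): [2.79, 2.79, 3.14, 3.14, 3.14, 3.14].

INTERFACE

Orientations are given as a unit quaternion [x, y, z, w].
In Python, from rig import status, viewer, robot gives the robot as it stands.
- The arm moves only by the tool arm_command, never from a script. Its arguments are lists of equal length, an entry for each row: "delta_rot": the turn, a rotation vector about the tool's x, y, z in degrees, a list of three; "delta_pos": the shift along the tool's x, y, z in m, a list of three; "gripper": the closure, from -1 (fully open) to 1 (shut). In form: {"delta_rot": [[rx, ry, rz], ...], "delta_pos": [[dx, dy, dz], ...], "gripper": [gripper, ...]}. A call has 1 to 12 rows; each row is the pose to reach, as a shift and turn from the pose commanded when the call began, along the tool's axes at that moment; what a row does not reach only later rows make up. A row lasts 1/12 s, in which the tool goes at most 41.7 mm and 7.16 degrees, less where a joint would pass 70% of its speed; a pose out of reach is approached as far as the arm can. A call with a gripper value outside its range is refused whole. The fingers move at their own pace and stop on an object; "grip_force" is the grip in N (left out, the last holds). Time passes only in rows, so rows that repeat a pose let the fingers close. It gives the time, the measured TCP pose, the force, the opening and the grip force at its end, in the units of the state.
- status.get_obs(): the state, without advancing time (a new reading comes with each control period).
- viewer.camera(name): name is "scene" or "top"; returns a dict with "pixels" (384x512x3 uint8, blue, green, red), "fx", "fy", "cx", "cy" (pixels), "pose" (4x4, takes a point from camera to world coordinates). Camera axes: x right, y down, z forward; pixel columns grow to the right and rows downward; lengths in m; the calibration is good to about 2 mm. A picture is of the moment at which its call begins. There is no depth.
- robot.hand_in(): hands the job in; it is judged then, once.
The state is a dict: "time": time; "q": joint angles; "joint_velocities": joint speeds; "joint_torque": joint torques, N m; "position": TCP position; "tool_rot": TCP orientation; "ft_force": force on the tool from outside, world axes, zero at the start; "moment": the same for the moment, N m; "grip_width": finger opening in m; "grip_force": force on a finger pad.
Only numpy, scipy, OpenCV 4.12 (cv2) and the standard library are available. Lean on these libraries where they do the work, as an engineer would, in place of code of your own. Each camera call takes 0.05 s, during which the arm holds its last target. There are 200 camera calls.

## Working session

There is one attempt and no reset: what is moved stays moved. The work goes in short steps, Python scripts to look and compute and a tool call to move; the robot and the scene stay as the last step left them, time stands still between calls to the robot, and variables do not carry over. Pictures are saved under pics/ and viewed, at most 10 in all, crops included, and the job is handed in when it is done.

Besides the shell and the picture viewer there is one more tool, called after ">>>" as name(argument=value, ...) on one line, values as JSON. arm_command: Moves the arm, as the interface text tells. Its arguments: {"type":"object","properties":{"delta_rot":{"type":"array","items":{"type":"array","items":{"type":"number"}}},"delta_pos":{"type":"array","items":{"type":"array","items":{"type":"number"}}},"gripper":{"type":"array","items":{"type":"number"}},"grip_force":{"type":"number"}},"required":["delta_rot","delta_pos","gripper"]}

```bash
mkdir -p pics; ls
cat > h.py <<'E'
import numpy as np, cv2
from rig import status, viewer, robot
from scipy.spatial.transform import Rotation as R
def ray(c,u,v):
    d=c["pose"][:3,:3]@np.array([(u-c["cx"])/c["fx"],(v-c["cy"])/c["fy"],1]); return c["pose"][:3,3],d
def onz(c,u,v,z):
    o,d=ray(c,u,v); return o+d*(z-o[2])/d[2]
def proj(c,p):
    P=np.array(c["pose"]); q=P[:3,:3].T@(np.array(p)-P[:3,3]); return q[0]/q[2]*c["fx"]+c["cx"],q[1]/q[2]*c["fy"]+c["cy"]
def tool(p):
    s=status.get_obs(); return R.from_quat(s["tool_rot"]).inv().apply(np.array(p)-s["position"])
E
python3 - <<'E'
from h import *
for n in("scene","top"):
    c=viewer.camera(n); cv2.imwrite(f"pics/{n}0.png",c["pixels"]); np.save(f"{n}0.npy",c,allow_pickle=True)
    print(n,c["fx"],c["cx"],c["cy"],np.round(c["pose"],3).tolist())
print(status.get_obs())
E
```

```text
pics
scene 467.7141196220929 259.0801731766731 202.1233701337477 [[-0.593, 0.616, -0.518, 1.271], [0.805, 0.452, -0.385, 0.567], [-0.003, -0.645, -0.764, 1.097], [0.0, 0.0, 0.0, 1.0]]
top 397.0958061900989 256.53938307740526 196.15220850576793 [[-0.009, -0.998, 0.058, 0.518], [-1.0, 0.009, -0.002, 0.078], [0.002, -0.058, -0.998, 1.102], [0.0, 0.0, 0.0, 1.0]]
{'time': 0.1, 'q': array([ 1.08550533e+00,  5.28358764e-01,  1.43375152e+00, -2.80708563e-05,
        1.18139530e+00, -1.78492468e-01]), 'joint_velocities': array([-0.00115968, -0.00233293, -0.00163926,  0.00083832, -0.0001535 ,
       -0.00038124]), 'joint_torque': array([ 2.02911592e-04, -4.40987778e+01, -1.77151966e+01,  6.35267026e-02,
        5.33903867e-02, -3.30845376e-05]), 'position': array([0.18839776, 0.59519157, 0.19158561]), 'tool_rot': array([ 1.52793010e-01,  9.88257750e-01, -9.08500310e-04, -2.99376673e-04]), 'ft_force': array([-0.3596699 ,  0.09869147, -0.30531286]), 'moment': array([-0.03638798, -0.01368603, -0.08120239]), 'grip_force': 0.0, 'grip_width': 0.08698754960756598}
```

View pics/scene0.png

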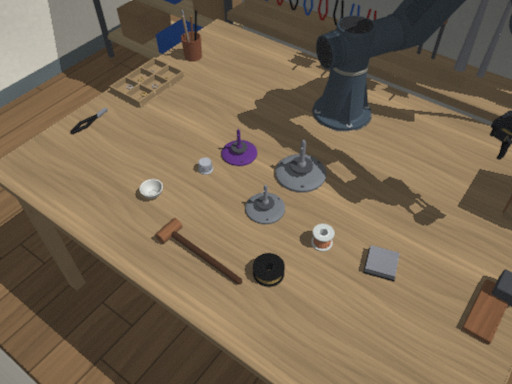

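View pics/top0.png

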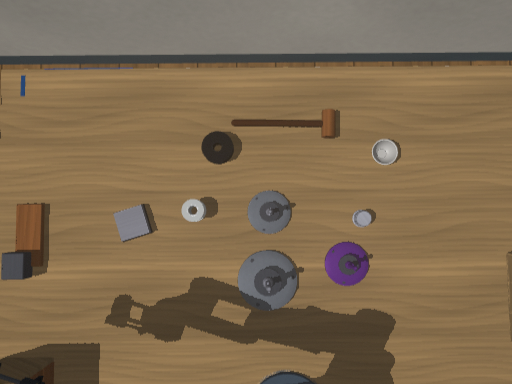

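Scene view: the grey stands are at (265,207), small, and (301,172), large. A purple stand is at (239,152). In the top view they are at (269,212), (268,280) and (347,264). The stand meant is the smaller grey one, (265,207) / (269,212). The spool is at (323,237) / (194,210) and the collar at (205,166) / (363,218).

Run:
```python
from h import *
S=np.load("scene0.npy",allow_pickle=True).item();T=np.load("top0.npy",allow_pickle=True).item()
a=cv2.resize(T["pixels"][170:320,170:390],None,fx=3.6,fy=3.6,interpolation=cv2.INTER_CUBIC)[:, :792]
b=cv2.resize(S["pixels"][130:260,180:350],None,fx=4.6,fy=4.6,interpolation=cv2.INTER_CUBIC)
cv2.imwrite("pics/cropS.png",b);
# masks: non-wood = low saturation
for n,c,seeds in(("T",T,dict(stand=(269,212,.014,.06),big=(268,280,.014,.06),spool=(194,210,.05,.03),collar=(363,218,.036,.021))),("S",S,dict(stand=(265,207,.014,.06),spool=(323,233,.05,.03),collar=(205,163,.036,.021)))):
    hsv=cv2.cvtColor(c["pixels"],cv2.COLOR_BGR2HSV)
    m=((hsv[...,1]<75)).astype(np.uint8)
    for k,(u,v,z,r) in seeds.items():
        mm=m.copy()
        if k in("spool","collar"): mm=(m&(hsv[...,2]>110)).astype(np.uint8)
        nl,lab,st,cen=cv2.connectedComponentsWithStats(mm)
        box=lab[v-8:v+9,u-8:u+9]; l=np.bincount(box[box>0]).argmax()
        x,y,w,h,ar=st[l]; cs,_=cv2.findContours((lab==l).astype(np.uint8),0,2)
        e=cv2.fitEllipse(cv2.convexHull(max(cs,key=cv2.contourArea)))
        p=onz(c,*e[0],z); d=np.linalg.norm(onz(c,x,y+h/2,z)-onz(c,x+w,y+h/2,z))
        print(n,k,st[l],np.round(e[0],1),np.round(e[1],1),"->",np.round(p,4),"width",round(d,4),"reach",round(np.hypot(*p[:2]),3))
```

```text
T stand [ 247  190   44   44 1496] [268.7 211.6] [43.3 43.6] -> [0.5379 0.0432 0.014 ] width 0.1205 reach 0.54
T big [ 238  250   60   61 2865] [267.1 280.1] [59.7 60.7] -> [0.3522 0.0494 0.014 ] width 0.1628 reach 0.356
T spool [181 199  23  23 391] [192.6 210.2] [23.2 24.2] -> [0.5427 0.2458 0.05  ] width 0.0609 reach 0.596
T collar [352 209  19  19 261] [361.  218.1] [18.  18.9] -> [ 0.5177 -0.2037  0.036 ] width 0.051 reach 0.556
S stand [ 245  184   41   41 1072] [265.4 204.8] [38.9 40.6] -> [0.5336 0.0434 0.014 ] width 0.1237 reach 0.535
S spool [312 223  23  29 405] [322.4 236.8] [24.2 29.5] -> [0.5582 0.255  0.05  ] width 0.0633 reach 0.614
S collar [198 157  16  18 202] [205.1 165.7] [15.9 19. ] -> [ 0.5308 -0.1952  0.036 ] width 0.0509 reach 0.566
```

View pics/cropS.png

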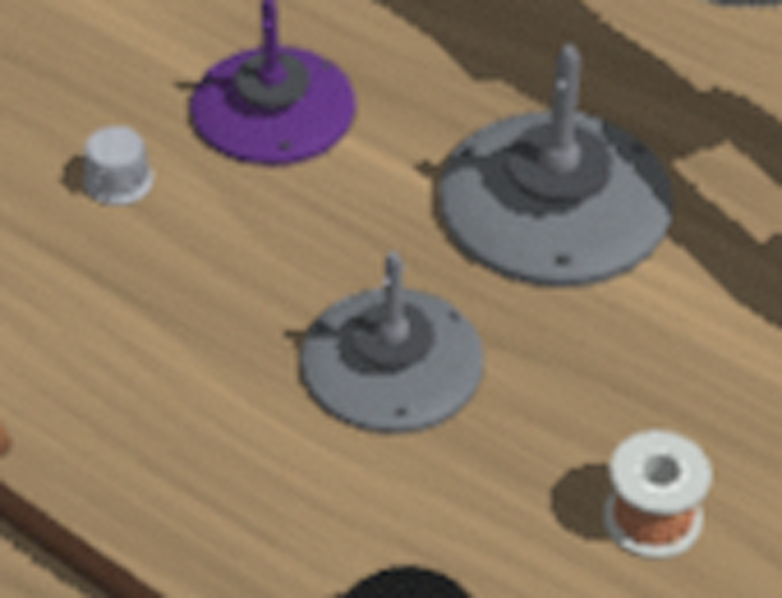

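Run:
```python
from h import *
S=np.load("scene0.npy",allow_pickle=True).item();T=np.load("top0.npy",allow_pickle=True).item()
for n,(u,v),z in(("spool",(323.5,232.6),.05),("collar",(205.2,160.8),.036),("tip",(265.2,186.0),.103)):
    print(n,np.round(onz(S,u,v,z),4))
print([np.round(proj(c,(.538,.0435,z)),1) for c in (S,T) for z in(.032,.103)], np.round(proj(T,(.519,-.206,.036)),1))
im=np.vstack([np.hstack([cv2.resize(T["pixels"][y-30:y+30,x-30:x+30],(390,290),interpolation=cv2.INTER_CUBIC) if 0 else cv2.resize(T["pixels"][y-24:y+24,x-24:x+24],(264,264),interpolation=cv2.INTER_CUBIC) for x,y in((269,212),(194,210),(363,218))]),
 np.hstack([cv2.resize(S["pixels"][y-24:y+24,x-24:x+24],(264,264),interpolation=cv2.INTER_CUBIC) for x,y in((265,200),(323,237),(205,166))])])
cv2.imwrite("pics/z.png",im)
# tool shift to above spool, yaw 90
print(np.round(tool((.543,.246,.20)),4), np.round(tool((.518,-.206,.2)),4))
```

```text
spool [0.5442 0.2499 0.05  ]
collar [ 0.5138 -0.2095  0.036 ]
tip [0.5378 0.045  0.103 ]
[array([264.6, 201.8]), array([264.7, 185.8]), array([268.8, 211.4]), array([269.7, 210.9])] [361.9 217.6]
[-0.4435 -0.2258 -0.0081] [-0.5562 -0.6643 -0.0073]
```

View pics/z.png

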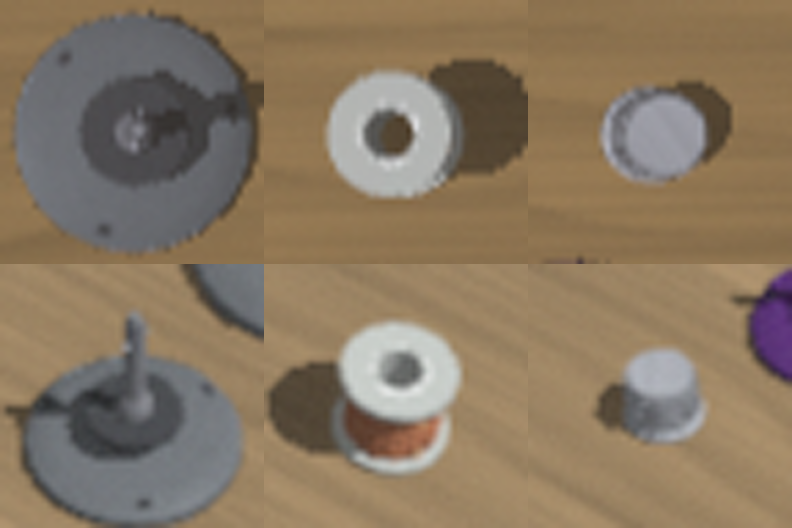

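The zoom shows the stand (top left, spindle near its centre), the spool's top face at (192.3,210) and the collar's top face at (363,218). Both views agree within about 3 mm. World estimates are spool (0.5435,0.248), collar (0.516,−0.209) and stand (0.538,0.044).

>>> arm_command(delta_rot=[[0, 0, -17.6], [0, 0, -17.6], [0, 0, -17.6], [0, 0, -17.6], [0, 0, -17.6], [0, 0, -17.6], [0, 0, -17.6], [0, 0, -17.6], [0, 0, -17.6], [0, 0, -17.6], [0, 0, -17.6], [0, 0, -17.6]], delta_pos=[[-0.443, -0.2235, 0.072], [-0.443, -0.2235, 0.072], [-0.443, -0.2235, 0.072], [-0.443, -0.2235, 0.072], [-0.443, -0.2235, 0.072], [-0.443, -0.2235, 0.072], [-0.443, -0.2235, 0.072], [-0.443, -0.2235, 0.072], [-0.443, -0.2235, 0.072], [-0.443, -0.2235, 0.072], [-0.443, -0.2235, 0.072], [-0.443, -0.2235, 0.072]], gripper=[-1, -1, -1, -1, -1, -1, -1, -1, -1, -1, -1, -1])

```text
time: 1.1
position: [0.5407, 0.2508, 0.1205]
tool_rot: [-0.0, 1.0, -0.0, -0.0]
ft_force: [0.5, 1.2, -0.1]
grip_width: 0.0871
grip_force: 0.0
```

>>> arm_command(delta_rot=[[0, 0, 0], [0, 0, 0], [0, 0, 0], [0, 0, 0], [0, 0, 0], [0, 0, 0]], delta_pos=[[0, 0, 0.02], [0, 0, 0.04], [0, 0, 0.06], [0, 0, 0.08], [0, 0, 0.09], [0, 0, 0.09]], gripper=[-1, -1, -1, -1, -1, -1])

```text
time: 1.6
position: [0.5376, 0.2519, 0.0285]
tool_rot: [-0.0, 1.0, -0.001, -0.003]
ft_force: [-0.3, 1.2, 0.2]
grip_width: 0.0869
grip_force: 0.0
```

Run:
```python
from h import *
c=viewer.camera("scene"); im=cv2.resize(c["pixels"][190:270,270:380],None,fx=6,fy=6,interpolation=cv2.INTER_CUBIC); cv2.imwrite("pics/g1.png",im)
print(status.get_obs()["position"],status.get_obs()["ft_force"])
```

```text
[0.53877502 0.25231402 0.03001911] [-0.67900027 -0.99896695 -0.35104249]
```

View pics/g1.png

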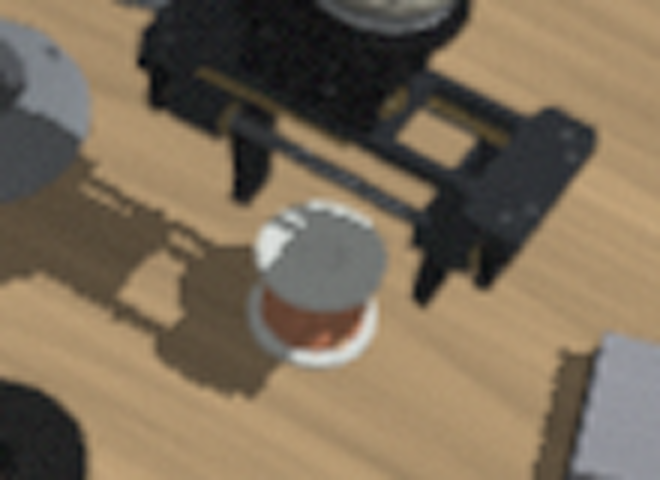

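The picture shows the open fingertips at crop (248,195) and (430,300), straddling the spool but about 5 mm short in x. I'll correct that and close.

>>> arm_command(delta_rot=[[0, 0, 0], [0, 0, 0], [0, 0, 0], [0, 0, 0], [0, 0, 0], [0, 0, 0], [0, 0, 0], [0, 0, 0]], delta_pos=[[-0.005, -0.003, 0], [-0.005, -0.003, 0], [-0.005, -0.003, 0], [-0.005, -0.003, 0], [-0.005, -0.003, 0], [-0.005, -0.003, 0], [-0.005, -0.003, 0], [-0.005, -0.003, 0]], gripper=[-1, -1, 1, 1, 1, 1, 1, 1], grip_force=25)

```text
time: 2.32
position: [0.5448, 0.2496, 0.0313]
tool_rot: [-0.0, 1.0, 0.0, 0.0]
ft_force: [0.1, 0.2, -0.1]
grip_width: 0.0552
grip_force: 0.0
```

Run:
```python
from h import *
for i in range(4):
    c=viewer.camera("top"); s=status.get_obs(); print(s["position"],s["grip_width"],s["grip_force"],s["ft_force"])
```

```text
[0.54477237 0.24960435 0.0312553 ] 0.051222847688482794 0.0 [ 0.24451634 -0.02931998 -0.30519671]
[0.54475737 0.24956636 0.03120817] 0.04726152490609316 0.0 [-0.11334649  0.07687113  0.05857185]
[0.54478249 0.24959824 0.03118484] 0.042780997476515814 0.0 [-0.69550073  0.28530145 -0.1532071 ]
[0.5447787  0.24956265 0.0311559 ] 0.03870658040275632 0.0 [ 0.912489   -0.0357686   0.90335774]
```

Run:
```python
from h import *
c=viewer.camera("scene"); s=status.get_obs(); print(s["position"],s["grip_width"],s["grip_force"])
im=cv2.resize(c["pixels"][180:270,270:380],None,fx=6,fy=6,interpolation=cv2.INTER_CUBIC); cv2.imwrite("pics/g2.png",im)
print([np.round(proj(c,(.5448,.2496+d,.031)),1) for d in(-.02,0,.02)])
```

```text
[0.54479025 0.24956144 0.03114126] 0.034981204622712106 0.0
[array([316.5, 233.3]), array([322.6, 236.7]), array([328.8, 240.2])]
```

View pics/g2.png

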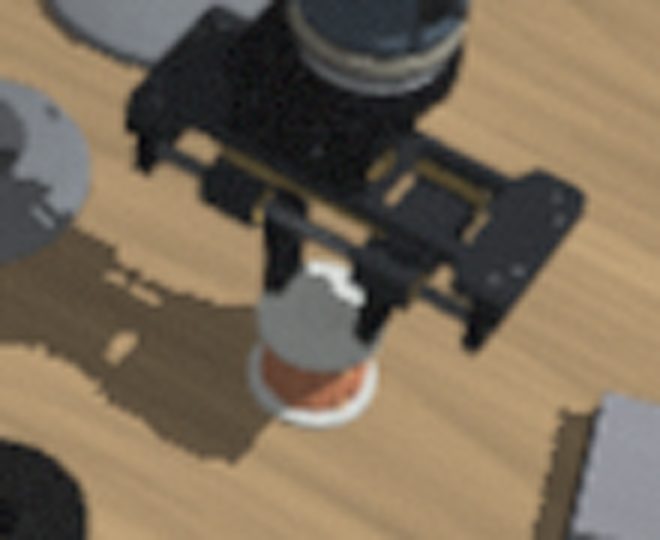

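The fingertips are at crop (275,290) and (370,340), occluding the spool's top face. They are still above it, so the real tips sit about 19 mm higher than I assumed and the fingers closed over air. I'll open, go down 20 mm further (still clear of the bench by reading) and close again.

>>> arm_command(delta_rot=[[0, 0, 0], [0, 0, 0], [0, 0, 0], [0, 0, 0], [0, 0, 0], [0, 0, 0], [0, 0, 0], [0, 0, 0], [0, 0, 0], [0, 0, 0], [0, 0, 0], [0, 0, 0]], delta_pos=[[0, 0, 0], [0, 0, 0], [0, 0, 0], [0, 0, 0], [0, 0, 0], [0, 0, 0], [0, 0, 0], [0, 0, 0], [0, 0, 0], [0, 0, 0.005], [0, 0, 0.01], [0, 0, 0.012]], gripper=[-1, -1, -1, -1, -1, -1, -1, -1, -1, -1, -1, -1])

```text
time: 3.57
position: [0.5442, 0.2494, 0.0182]
tool_rot: [-0.0, 1.0, -0.0, -0.001]
ft_force: [-0.3, 0.4, 0.3]
grip_width: 0.0871
grip_force: 0.0
```

>>> arm_command(delta_rot=[[0, 0, 0], [0, 0, 0], [0, 0, 0], [0, 0, 0], [0, 0, 0], [0, 0, 0], [0, 0, 0], [0, 0, 0], [0, 0, 0], [0, 0, 0], [0, 0, 0], [0, 0, 0]], delta_pos=[[0, 0, 0.004], [0, 0, 0.008], [0, 0, 0.008], [0, 0, 0.008], [0, 0, 0.008], [0, 0, 0.008], [0, 0, 0.008], [0, 0, 0.008], [0, 0, 0.008], [0, 0, 0.008], [0, 0, 0.008], [0, 0, 0.008]], gripper=[-1, -1, 1, 1, 1, 1, 1, 1, 1, 1, 1, 1])

```text
time: 4.57
position: [0.5449, 0.2494, 0.0114]
tool_rot: [-0.0, 1.0, -0.0, 0.0]
ft_force: [0.7, -1.8, 1.8]
grip_width: 0.0588
grip_force: 25.0
```

>>> arm_command(delta_rot=[[0, 0, 0], [0, 0, 0], [0, 0, 0], [0, 0, 0], [0, 0, 0], [0, 0, 0], [0, 0, 0], [0, 0, 0]], delta_pos=[[0, 0, -0.005], [0, 0, -0.02], [0, 0, -0.045], [0, 0, -0.07], [0, 0, -0.095], [0, 0, -0.12], [0, 0, -0.135], [0, 0, -0.14]], gripper=[1, 1, 1, 1, 1, 1, 1, 1])

```text
time: 5.23
position: [0.5463, 0.2503, 0.154]
tool_rot: [-0.0, 1.0, 0.001, 0.002]
ft_force: [-0.0, 0.3, -3.2]
grip_width: 0.059
grip_force: 25.0
```

>>> arm_command(delta_rot=[[0, 0, 0], [0, 0, 0], [0, 0, 0], [0, 0, 0], [0, 0, 0], [0, 0, 0], [0, 0, 0], [0, 0, 0], [0, 0, 0], [0, 0, 0], [0, 0, 0], [0, 0, 0]], delta_pos=[[0, -0.005, 0], [0.001, -0.02, 0], [0.003, -0.045, 0], [0.004, -0.07, 0], [0.006, -0.1, 0], [0.006, -0.13, 0], [0.006, -0.16, 0], [0.006, -0.185, 0], [0.006, -0.2, 0], [0.006, -0.205, 0], [0.006, -0.205, 0], [0.006, -0.205, 0]], gripper=[1, 1, 1, 1, 1, 1, 1, 1, 1, 1, 1, 1])

```text
time: 6.23
position: [0.5379, 0.0445, 0.1502]
tool_rot: [0.0, 1.0, 0.0, -0.001]
ft_force: [-0.4, 0.4, -2.3]
grip_width: 0.0589
grip_force: 25.0
```

Run:
```python
from h import *
a=viewer.camera("scene")["pixels"][140:250,200:330]; b=viewer.camera("top")["pixels"][150:270,210:330]
im=np.hstack([cv2.resize(a,(400,340),interpolation=cv2.INTER_CUBIC),cv2.resize(b,(340,340),interpolation=cv2.INTER_CUBIC)])
cv2.imwrite("pics/l1.png",im); s=status.get_obs(); print(s["position"],s["grip_width"],s["grip_force"],s["ft_force"],s["moment"])
```

```text
[0.53827921 0.04546884 0.15064702] 0.058940005446589894 24.999604867771268 [ 0.41835608  0.14570705 -3.2296722 ] [0.05791863 0.04520948 0.00111847]
```

View pics/l1.png

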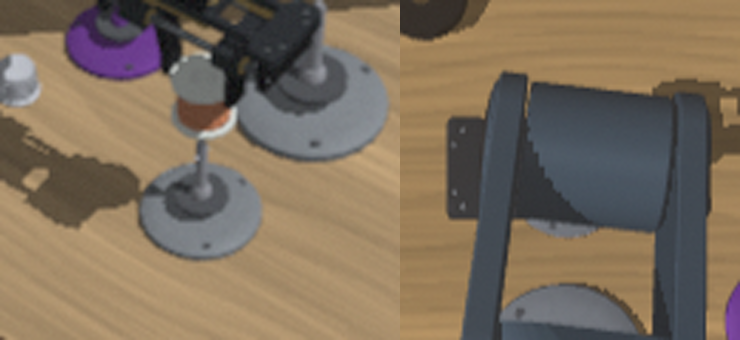

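The picture shows the spool held over the small grey stand, with the lower flange at crop (205,122) and the spindle at (203,150). It may be slightly tilted, so I'll measure that by mask.

Run:
```python
from h import *
c=viewer.camera("scene"); hsv=cv2.cvtColor(c["pixels"],cv2.COLOR_BGR2HSV)
H,Sa,V=[hsv[...,i].astype(int) for i in range(3)]
w=((Sa<40)&(V>150)).astype(np.uint8); w[:150]=0; w[195:]=0; w[:,:250]=0; w[:,285:]=0
for r in range(155,190): 
    x=np.where(w[r])[0]
    g=np.where((H[r,250:285]<12)&(Sa[r,250:285]>90))[0]+250
    print(r,(x.min(),x.max()) if len(x) else '', (g.min(),g.max()) if len(g) else '')
for p in((.538,.0445,.139),(.538,.0445,.189),(.568,.0445,.139),(.538,.0745,.139),(.538,.0145,.139)): print(p,np.round(proj(c,p),1))
```

```text
155  
156  
157 (np.int64(265), np.int64(267)) 
158 (np.int64(260), np.int64(268)) 
159 (np.int64(259), np.int64(260)) 
160  
161 (np.int64(257), np.int64(258)) 
162 (np.int64(256), np.int64(258)) 
163 (np.int64(256), np.int64(257)) 
164 (np.int64(256), np.int64(256)) 
165  
166  
167  
168  
169  
170  
171  
172  (np.int64(258), np.int64(258))
173  (np.int64(258), np.int64(272))
174  (np.int64(258), np.int64(273))
175 (np.int64(276), np.int64(276)) (np.int64(258), np.int64(274))
176 (np.int64(275), np.int64(276)) (np.int64(258), np.int64(274))
177 (np.int64(275), np.int64(276)) (np.int64(258), np.int64(274))
178 (np.int64(275), np.int64(276)) (np.int64(259), np.int64(273))
179 (np.int64(274), np.int64(276)) (np.int64(259), np.int64(272))
180 (np.int64(273), np.int64(275)) (np.int64(261), np.int64(271))
181 (np.int64(271), np.int64(275)) (np.int64(263), np.int64(269))
182 (np.int64(267), np.int64(274)) 
183 (np.int64(266), np.int64(272)) 
184 (np.int64(266), np.int64(270)) 
185  
186  
187  
188  
189  
(0.538, 0.0445, 0.139) [265.1 177.4]
(0.538, 0.0445, 0.189) [265.2 164.8]
(0.568, 0.0445, 0.139) [258.7 183.7]
(0.538, 0.0745, 0.139) [273.8 182. ]
(0.538, 0.0145, 0.139) [256.5 172.8]
```

>>> arm_command(delta_rot=[[0, 0, 0], [0, 0, 0], [0, 0, 0], [0, 0, 0], [0, 0, 0], [0, 0, 0]], delta_pos=[[-0.002, 0, 0.005], [-0.002, 0, 0.015], [-0.002, 0, 0.025], [-0.002, 0, 0.035], [-0.002, 0, 0.04], [-0.002, 0, 0.043]], gripper=[1, 1, 1, 1, 1, 1])

```text
time: 6.88
position: [0.5398, 0.0448, 0.1065]
tool_rot: [-0.0, 1.0, 0.0, -0.001]
ft_force: [-0.2, -0.2, -3.7]
grip_width: 0.0586
grip_force: 25.0
```

>>> arm_command(delta_rot=[[0, 0, 0], [0, 0, 0], [0, 0, 0], [0, 0, 0]], delta_pos=[[0, 0, 0.003], [0, 0, 0.006], [0, 0, 0.009], [0, 0, 0.012]], gripper=[1, 1, 1, 1])

```text
time: 7.22
position: [0.5412, 0.0445, 0.0962]
tool_rot: [-0.0, 1.0, -0.0, 0.0]
ft_force: [0.1, -0.1, -2.1]
grip_width: 0.059
grip_force: 25.0
```

>>> arm_command(delta_rot=[[0, 0, 0], [0, 0, 0], [0, 0, 0], [0, 0, 0], [0, 0, 0], [0, 0, 0], [0, 0, 0]], delta_pos=[[0, 0, 0.005], [0, 0, 0.01], [0, 0, 0.015], [0, 0, 0.02], [0, 0, 0.026], [0, 0, 0.032], [0, 0, 0.036]], gripper=[1, 1, 1, 1, 1, 1, 1])

```text
time: 7.8
position: [0.5405, 0.0446, 0.0593]
tool_rot: [-0.0, 1.0, 0.0, -0.001]
ft_force: [0.1, -0.2, -3.3]
grip_width: 0.0592
grip_force: 25.0
```

>>> arm_command(delta_rot=[[0, 0, 0], [0, 0, 0], [0, 0, 0], [0, 0, 0], [0, 0, 0]], delta_pos=[[0, 0, 0.003], [0, 0, 0.006], [0, 0, 0.009], [0, 0, 0.011], [0, 0, 0.011]], gripper=[1, 1, 1, 1, 1])

```text
time: 8.22
position: [0.5407, 0.0446, 0.0488]
tool_rot: [-0.0, 1.0, 0.0, -0.0]
ft_force: [-0.5, -0.5, -3.2]
grip_width: 0.059
grip_force: 25.0
```

>>> arm_command(delta_rot=[[0, 0, 0], [0, 0, 0], [0, 0, 0], [0, 0, 0], [0, 0, 0]], delta_pos=[[0, 0, 0.001], [0, 0, 0.002], [0, 0, 0.003], [0, 0, 0.004], [0, 0, 0.004]], gripper=[1, 1, 1, 1, 1])

```text
time: 8.63
position: [0.5408, 0.0446, 0.0451]
tool_rot: [-0.0, 1.0, 0.0, -0.0]
ft_force: [0.4, -0.1, -2.6]
grip_width: 0.0593
grip_force: 25.0
```

>>> arm_command(delta_rot=[[0, 0, 0], [0, 0, 0], [0, 0, 0]], delta_pos=[[0, 0, 0.001], [0, 0, 0.002], [0, 0, 0.002]], gripper=[1, 1, 1])

```text
time: 8.88
position: [0.5408, 0.0445, 0.0434]
tool_rot: [-0.0, 1.0, -0.0, -0.0]
ft_force: [-2.1, 0.4, -1.0]
grip_width: 0.0592
grip_force: 25.0
```

>>> arm_command(delta_rot=[[0, 0, 0], [0, 0, 0], [0, 0, 0]], delta_pos=[[0.0015, 0, 0.0005], [0.0015, 0, 0.001], [0.0015, 0, 0.001]], gripper=[1, 1, 1])

```text
time: 9.13
position: [0.5407, 0.0445, 0.0429]
tool_rot: [-0.0, 1.0, -0.0, 0.001]
ft_force: [0.2, 1.0, 3.8]
grip_width: 0.0591
grip_force: 25.0
```

>>> arm_command(delta_rot=[[0, 0, 0], [0, 0, 0], [0, 0, 0], [0, 0, 0], [0, 0, 0], [0, 0, 0], [0, 0, 0]], delta_pos=[[0, 0, 0], [0, 0, 0], [0, 0, 0], [0, 0, 0], [0, 0, 0], [0, 0, 0], [0, 0, 0]], gripper=[-1, -1, -1, -1, -1, -1, -1])

```text
time: 9.72
position: [0.5392, 0.0445, 0.0421]
tool_rot: [-0.0, 1.0, 0.0, -0.0]
ft_force: [-0.4, -0.2, 0.2]
grip_width: 0.0863
grip_force: 0.0
```

>>> arm_command(delta_rot=[[0, 0, 0], [0, 0, 0], [0, 0, 0], [0, 0, 0], [0, 0, 0], [0, 0, 0], [0, 0, 0]], delta_pos=[[0, 0, -0.005], [0, 0, -0.02], [0, 0, -0.045], [0, 0, -0.07], [0, 0, -0.1], [0, 0, -0.12], [0, 0, -0.13]], gripper=[-1, -1, -1, -1, -1, -1, -1])

```text
time: 10.3
position: [0.5411, 0.0444, 0.1755]
tool_rot: [-0.0, 1.0, -0.0, 0.003]
ft_force: [1.1, -0.2, -0.7]
grip_width: 0.0872
grip_force: 0.0
```

>>> arm_command(delta_rot=[[0, 0, 0], [0, 0, 0], [0, 0, 0], [0, 0, 0], [0, 0, 0], [0, 0, 0], [0, 0, 0], [0, 0, 0], [0, 0, 0], [0, 0, 0], [0, 0, 0], [0, 0, 0]], delta_pos=[[0.003, -0.01, 0], [0.006, -0.04, 0], [0.01, -0.075, 0], [0.014, -0.115, 0], [0.018, -0.155, 0], [0.02, -0.195, 0], [0.023, -0.23, 0], [0.023, -0.25, 0], [0.023, -0.2535, 0.02], [0.023, -0.2535, 0.04], [0.023, -0.2535, 0.06], [0.023, -0.2535, 0.06]], gripper=[-1, -1, -1, -1, -1, -1, -1, -1, -1, -1, -1, -1])

```text
time: 11.3
position: [0.512, -0.2075, 0.1071]
tool_rot: [0.0, 1.0, 0.003, -0.005]
ft_force: [-0.4, 0.5, -1.2]
grip_width: 0.0868
grip_force: 0.0
```

Run:
```python
from h import *
c=viewer.camera("scene");t=viewer.camera("top")
a=c["pixels"][150:240,225:305]; b=c["pixels"][130:200,175:245];d=t["pixels"][190:235,245:290]
im=np.hstack([cv2.resize(a,(320,360),interpolation=cv2.INTER_CUBIC),cv2.resize(b,(300,360),interpolation=cv2.INTER_CUBIC),cv2.resize(d,(180,360//2),interpolation=cv2.INTER_CUBIC).repeat(2,0)])
cv2.imwrite("pics/s1.png",im); s=status.get_obs(); print(s["position"],s["ft_force"],s["q"])
h=cv2.cvtColor(t["pixels"],cv2.COLOR_BGR2HSV); m=((h[...,1]<40)&(h[...,2]>150)).astype(np.uint8)[190:235,245:290]
y,x=np.where(m); print(len(x)); 
cs,_=cv2.findContours(m,0,2); e=cv2.fitEllipse(cv2.convexHull(max(cs,key=cv2.contourArea))); print(e, onz(t,e[0][0]+245,e[0][1]+190,.082))
print(np.round(proj(c,(.538,.044,.082)),1),np.round(proj(c,(.538,.044,.032)),1))
```

```text
[ 0.5148649  -0.2085738   0.11056965] [-0.40251818 -0.03729712 -0.50845311] [-5.85971913e-01  5.47524493e-01  1.68251848e+00 -2.00385753e-04
  9.16062903e-01 -2.15661298e+00]
358
((24.0449275970459, 20.705427169799805), (23.005455017089844, 23.214792251586914), 17.75594139099121) [0.53888469 0.04442468 0.082     ]
[264.8 190.8] [264.7 201.9]
```

View pics/s1.png

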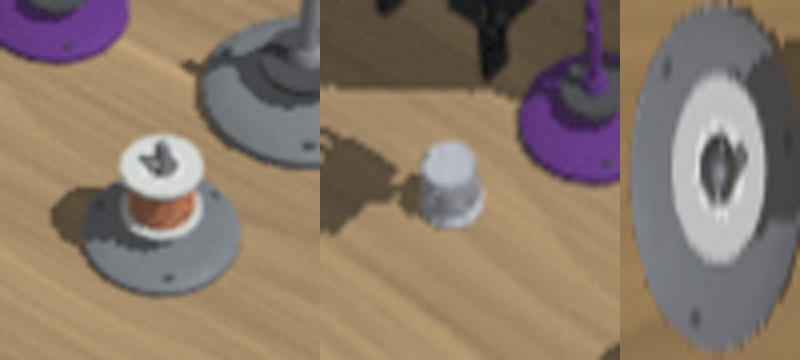

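The spool sits flat and concentric on the disc (top-face fit 0.539,0.044). The right fingertip shows at about px (214.7,144.6), so I'll check the true tip height against it.

Run:
```python
from h import *
c=viewer.camera("scene"); s=status.get_obs(); p=s["position"]; print(p,s["tool_rot"])
for d in(.0435,.058):
  for dz in(0,.01,.02,.03): print(d,dz,np.round(proj(c,p+[0,d,dz]),1))
g=cv2.cvtColor(c["pixels"],cv2.COLOR_BGR2GRAY)
for r in range(138,152): print(r,''.join('#' if v<30 else '.' for v in g[r,185:232]))
```

```text
[ 0.5159795  -0.20901647  0.11176858] [-1.34829458e-04  9.99999723e-01  3.47265924e-04 -6.44335459e-04]
0.0435 0 [213.5 149.5]
0.0435 0.01 [213.2 147.1]
0.0435 0.02 [212.9 144.6]
0.0435 0.03 [212.7 142.2]
0.058 0 [217.1 151.5]
0.058 0.01 [216.9 149. ]
0.058 0.02 [216.6 146.6]
0.058 0.03 [216.4 144.1]
138 ...........................#####...............
139 ...........................#####...............
140 ...........................#####...............
141 ...........................####................
142 ...........................####................
143 ...........................##..................
144 ...............................................
145 ...............................................
146 ...............................................
147 ...............................................
148 ...............................................
149 ...............................................
150 ...............................................
151 ...............................................
```

Tip at v≈144, so the true tips are about 20 mm above the reported TCP, consistent with the spool grasp. I'll use that for the collar and descend cautiously.

>>> arm_command(delta_rot=[[0, 0, 0], [0, 0, 0], [0, 0, 0], [0, 0, 0], [0, 0, 0], [0, 0, 0], [0, 0, 0]], delta_pos=[[0, 0, 0.01], [0, 0, 0.035], [0, 0, 0.06], [0, 0, 0.08], [0, 0, 0.095], [0, 0, 0.1], [0, 0, 0.103]], gripper=[-1, -1, -1, -1, -1, -1, -1])

```text
time: 12.03
position: [0.5165, -0.2088, 0.0087]
tool_rot: [-0.0, 1.0, 0.0, -0.0]
ft_force: [1.2, -0.1, -0.3]
grip_width: 0.0874
grip_force: 0.0
```

>>> arm_command(delta_rot=[[0, 0, 0], [0, 0, 0], [0, 0, 0], [0, 0, 0]], delta_pos=[[0, 0, 0.003], [0, 0, 0.006], [0, 0, 0.009], [0, 0, 0.009]], gripper=[-1, -1, -1, -1])

```text
time: 12.37
position: [0.5167, -0.2091, 0.0004]
tool_rot: [-0.0, 1.0, -0.0, 0.0]
ft_force: [0.2, 0.4, -0.3]
grip_width: 0.087
grip_force: 0.0
```

>>> arm_command(delta_rot=[[0, 0, 0], [0, 0, 0], [0, 0, 0], [0, 0, 0], [0, 0, 0], [0, 0, 0], [0, 0, 0], [0, 0, 0], [0, 0, 0], [0, 0, 0], [0, 0, 0], [0, 0, 0]], delta_pos=[[0, 0, 0.003], [0, 0, 0.005], [0, 0, 0.005], [0, 0, 0.005], [0, 0, 0.005], [0, 0, 0.005], [0, 0, 0.005], [0, 0, 0.005], [0, 0, 0.005], [0, 0, 0.005], [0, 0, 0.005], [0, 0, 0.005]], gripper=[1, 1, 1, 1, 1, 1, 1, 1, 1, 1, 1, 1], grip_force=6)

```text
time: 13.37
position: [0.5166, -0.2091, -0.0047]
tool_rot: [-0.0, 1.0, -0.0, 0.0]
ft_force: [-0.9, 0.5, 0.4]
grip_width: 0.0424
grip_force: 6.0
```

>>> arm_command(delta_rot=[[0, 0, 0], [0, 0, 0], [0, 0, 0], [0, 0, 0], [0, 0, 7], [0, 0, 14], [0, 0, 21], [0, 0, 28], [0, 0, 35], [0, 0, 42], [0, 0, 49], [0, 0, 56]], delta_pos=[[0, 0, 0], [0, 0, 0], [0, 0, 0], [0, 0, 0], [0, 0, 0], [0, 0, 0], [0, 0, 0], [0, 0, 0], [0, 0, 0], [0, 0, 0], [0, 0, 0], [0, 0, 0]], gripper=[-0.4, -0.4, -0.4, -0.4, -0.4, -0.4, -0.4, -0.4, -0.4, -0.4, -0.4, -0.4])

```text
time: 14.37
position: [0.5165, -0.2089, -0.0048]
tool_rot: [0.472, 0.882, 0.0, -0.0]
ft_force: [0.3, 0.2, -0.8]
grip_width: 0.061
grip_force: 0.0
```

>>> arm_command(delta_rot=[[0, 0, 7], [0, 0, 14], [0, 0, 21], [0, 0, 28], [0, 0, 34], [0, 0, 34], [0, 0, 34], [0, 0, 34], [0, 0, 34], [0, 0, 34], [0, 0, 34], [0, 0, 34]], delta_pos=[[0, 0, 0], [0, 0, 0], [0, 0, 0], [0, 0, 0], [0, 0, 0], [0, 0, 0], [0, 0, 0], [0, 0, 0], [0, 0, 0], [0, 0, 0], [0, 0, 0], [0, 0, 0]], gripper=[-0.4, -0.4, -0.4, -0.4, -0.4, -0.4, 1, 1, 1, 1, 1, 1])

```text
time: 15.37
position: [0.5166, -0.209, -0.0048]
tool_rot: [0.707, 0.707, 0.0, 0.0]
ft_force: [-0.2, -0.3, -0.2]
grip_width: 0.0417
grip_force: 6.0
```

>>> arm_command(delta_rot=[[0, 0, 0], [0, 0, 0], [0, 0, 0], [0, 0, 0], [0, 0, 0], [0, 0, 0], [0, 0, 0], [0, 0, 0], [0, 0, 0], [0, 0, 0], [0, 0, 0]], delta_pos=[[0, 0, 0], [0, 0, 0], [0, 0, -0.004], [0, 0, -0.02], [0, 0, -0.045], [0, 0, -0.07], [0, 0, -0.095], [0, 0, -0.12], [0, 0, -0.135], [0, 0, -0.14], [0, 0, -0.14]], gripper=[1, 1, 1, 1, 1, 1, 1, 1, 1, 1, 1], grip_force=20)

```text
time: 16.28
position: [0.5171, -0.2093, 0.1366]
tool_rot: [0.707, 0.707, 0.0, 0.001]
ft_force: [-0.1, 1.4, -1.5]
grip_width: 0.0413
grip_force: 20.0
```

>>> arm_command(delta_rot=[[0, 0, -7], [0, 0, -14], [0, 0, -21], [0, 0, -28], [0, 0, -35], [0, 0, -42], [0, 0, -49], [0, 0, -56], [0, 0, -63], [0, 0, -70], [0, 0, -77], [0, 0, -84]], delta_pos=[[0.008, 0.001, 0], [0.03, 0.003, 0], [0.055, 0.005, 0], [0.08, 0.007, 0], [0.105, 0.009, 0], [0.13, 0.011, 0], [0.155, 0.013, 0], [0.18, 0.015, 0], [0.205, 0.017, 0], [0.23, 0.02, 0], [0.248, 0.022, 0], [0.2533, 0.022, 0]], gripper=[1, 1, 1, 1, 1, 1, 1, 1, 1, 1, 1, 1])

```text
time: 17.28
position: [0.5369, 0.0473, 0.1334]
tool_rot: [0.048, 0.999, 0.001, -0.002]
ft_force: [-0.0, -0.6, -1.4]
grip_width: 0.0415
grip_force: 20.0
```

Run:
```python
from h import *
for i in range(4): c=viewer.camera("scene")
s=status.get_obs(); print(s["position"],s["tool_rot"],s["grip_width"],s["ft_force"],s["moment"],s["q"])
im=cv2.resize(c["pixels"][140:230,220:310],(540,540),interpolation=cv2.INTER_CUBIC); cv2.imwrite("pics/c1.png",im)
for p in((.5385,.0443,.141),(.5385,.0443,.106)): print(np.round(proj(c,p),1))
```

```text
[0.53746913 0.04427172 0.1340157 ] [ 5.34670135e-02  9.98568770e-01 -7.37637470e-05 -1.29783414e-03] 0.04148316218601318 [ 0.46913884 -0.15677285 -1.40008028] [ 0.02705959 -0.03111384  0.03158921] [-1.24911599e-01  4.93681131e-01  1.70490812e+00 -4.09913982e-04
  9.45581969e-01 -1.58848245e+00]
[264.9 176.9]
[264.9 185.3]
```

View pics/c1.png

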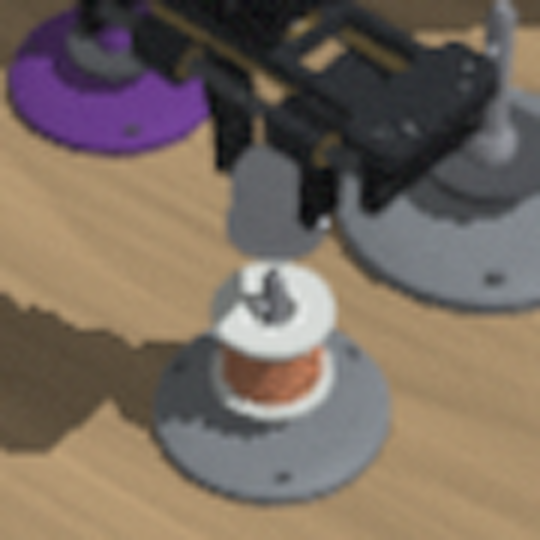

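The collar hangs above the spindle: foot flange from crop x 228 to 322, spindle tip at (271,272). I'll measure the flange edges numerically.

Run:
```python
from h import *
c=viewer.camera("scene"); h=cv2.cvtColor(c["pixels"],cv2.COLOR_BGR2HSV)
for r in range(164,187): print(r,' '.join('%3d'%v for v in h[r,254:280,1]))
a=np.linspace(0,2*np.pi,73)
for z,R_ in((.1405,.024),(.1445,.024)):
  P=np.array([proj(c,(.5385+R_*np.cos(t),.0443+R_*np.sin(t),z)) for t in a]); print(z,P.min(0),P.max(0))
```

```text
164  92  87  29   9  17  27  14  13  26  28  20   9  29  18  30  32   8   7  69  84  27  14   6  28  46  40
165  93  87  57  36  26  13  12  16  15  12  15  21  15  29   8  23  26  43  91  78  14  14  10  18  12  34
166  92  91  18  41  26  15  11  17  15  15  15  12  13  17  15  21  58  62  93  71  10  25  15  16   9  18
167  91  90  18   9  13  13  10  12  15  17  17  12  17  13   9  14  31  20  92  98   0  36  16  20  14  12
168  91  89  85  52  13  13  12  12  15  12  12  17  10  14  18  13   8  71  19  43  54  46  15  19   9  18
169  92  91  90  78  16  15  20  13  15  12  17  15  15  12  10  12   0  53  61  78  22  24  16  19  20  16
170  91  94  92  77  36  10  12  10  10  13  15  15  15  15  13  13  27  10  24  38  38  60  15  17  19  14
171  94  93  94  79  36  15  15  17  14  14  15  12  12  14  10  18  85  32  24  49  61  45  23  19  17  15
172  92  92  92  82  32  13  15  15  17  14  12  12  12  17  15  18  53  64  57  85   0  58  20  16  19  20
173  92  93  95  80  28  15  15  10  15  15  12  12  12  15  16   8  43  38  77   0  35  43  18  21  15  20
174  93  92  95  75 
[... 809 characters left out ...]
33  69  86  92  94  94  75  37  19
182  92  95  94  95  93  86  63  40  18   5  12  17  14  14   2  18  49  87  94  92  93  93  91  91  62  14
183  93  97  93  94  96  95  88  68  39  17   7   3  12  10  25  65  85  91  95  94  94  94  89  90  87  50
184  94  93  93  92  90  80  52  25  14  10   8   7  10  11  18  34  42  62  86  93  95  95  93  90  91  88
185  93  91  91  91  65  40   9   5   4   6   5  12   6   7   4   5   7  19  41  77  94  94  92  94  93  92
186  92  93  89  66  23   4   7   4   5   4  10  13  10   5   5   4   4   5   8  36  76  94  93  95  92  92
0.1405 [256.37669883 170.89102756] [273.50035451 183.37906972]
0.1445 [256.36635183 169.90658921] [273.53001749 182.40056858]
```

Flange centre u≈265.4 against tip u≈265.2, so they are aligned. Lowering.

>>> arm_command(delta_rot=[[0, 0, 0], [0, 0, 0], [0, 0, 0], [0, 0, 0], [0, 0, 0], [0, 0, 0], [0, 0, 0]], delta_pos=[[0, 0, 0.005], [0, 0, 0.012], [0, 0, 0.019], [0, 0, 0.025], [0, 0, 0.03], [0, 0, 0.033], [0, 0, 0.034]], gripper=[1, 1, 1, 1, 1, 1, 1])

```text
time: 18.12
position: [0.538, 0.0443, 0.1003]
tool_rot: [0.052, 0.999, 0.0, -0.001]
ft_force: [-0.0, 0.2, -1.3]
grip_width: 0.0417
grip_force: 20.0
```

>>> arm_command(delta_rot=[[0, 0, 0], [0, 0, 0], [0, 0, 0], [0, 0, 0]], delta_pos=[[0, 0, 0.002], [0, 0, 0.004], [0, 0, 0.006], [0, 0, 0.006]], gripper=[1, 1, 1, 1])

```text
time: 18.45
position: [0.5383, 0.0444, 0.095]
tool_rot: [0.052, 0.999, 0.0, -0.0]
ft_force: [-0.7, -0.1, -1.9]
grip_width: 0.0414
grip_force: 20.0
```

>>> arm_command(delta_rot=[[0, 0, 0], [0, 0, 0], [0, 0, 0], [0, 0, 0], [0, 0, 0]], delta_pos=[[0, 0, 0.002], [0, 0, 0.004], [0, 0, 0.006], [0, 0, 0.007], [0, 0, 0.007]], gripper=[1, 1, 1, 1, 1])

```text
time: 18.87
position: [0.5383, 0.0444, 0.0879]
tool_rot: [0.052, 0.999, -0.0, -0.0]
ft_force: [-0.3, -0.3, -1.7]
grip_width: 0.0416
grip_force: 20.0
```

>>> arm_command(delta_rot=[[0, 0, 0], [0, 0, 0], [0, 0, 0], [0, 0, 0], [0, 0, 0]], delta_pos=[[0, 0, 0.001], [0, 0, 0.002], [0, 0, 0.003], [0, 0, 0.004], [0, 0, 0.004]], gripper=[1, 1, 1, 1, 1])

```text
time: 19.28
position: [0.5388, 0.0443, 0.0846]
tool_rot: [0.052, 0.999, -0.0, 0.0]
ft_force: [-1.0, -0.6, 1.8]
grip_width: 0.0416
grip_force: 20.0
```

>>> arm_command(delta_rot=[[0, 0, 4], [0, 0, 8], [0, 0, 12], [0, 0, 16], [0, 0, 20]], delta_pos=[[0, 0, 0.0005], [0, 0, 0.0005], [0, 0, 0.0005], [0, 0, 0.0005], [0, 0, 0.0005]], gripper=[1, 1, 1, 1, 1])

```text
time: 19.7
position: [0.5384, 0.0442, 0.0836]
tool_rot: [0.226, 0.974, -0.0, 0.0]
ft_force: [-0.2, 0.0, -2.3]
grip_width: 0.0419
grip_force: 20.0
```

>>> arm_command(delta_rot=[[0, 0, 4], [0, 0, 8], [0, 0, 12], [0, 0, 16], [0, 0, 20]], delta_pos=[[0, 0, 0], [0, 0, 0], [0, 0, 0], [0, 0, 0], [0, 0, 0]], gripper=[1, 1, 1, 1, 1])

```text
time: 20.12
position: [0.5382, 0.0443, 0.0835]
tool_rot: [0.392, 0.92, -0.0, -0.0]
ft_force: [0.5, 0.0, -1.7]
grip_width: 0.0418
grip_force: 20.0
```

>>> arm_command(delta_rot=[[0, 0, 0], [0, 0, 0], [0, 0, 0]], delta_pos=[[0, 0, 0.0005], [0, 0, 0.001], [0, 0, 0.001]], gripper=[1, 1, 1])

```text
time: 20.37
position: [0.5382, 0.0444, 0.0825]
tool_rot: [0.39, 0.921, -0.0, -0.0]
ft_force: [-0.1, 0.9, -1.6]
grip_width: 0.0418
grip_force: 20.0
```

Run:
```python
from h import *
s=status.get_obs(); print(s["position"],s["ft_force"],s["moment"],R.from_quat(s["tool_rot"]).as_euler("zyx",degrees=True))
```

```text
[0.53815192 0.04439138 0.08246397] [-0.08640192  0.92614225 -1.61503916] [-0.09974834  0.12264658 -0.01305248] [-1.34108523e+02 -3.47705102e-02 -1.79996399e+02]
```

>>> arm_command(delta_rot=[[0, 0, 0], [0, 0, 0], [0, 0, 0], [0, 0, 0]], delta_pos=[[0, 0, 0.001], [0, 0, 0.002], [0, 0, 0.003], [0, 0, 0.003]], gripper=[1, 1, 1, 1])

```text
time: 20.7
position: [0.5382, 0.0444, 0.0794]
tool_rot: [0.39, 0.921, -0.0, -0.0]
ft_force: [-1.6, -1.5, -2.4]
grip_width: 0.0412
grip_force: 20.0
```

>>> arm_command(delta_rot=[[0, 0, 0], [0, 0, 0], [0, 0, 0], [0, 0, 0]], delta_pos=[[0, 0, 0.001], [0, 0, 0.002], [0, 0, 0.003], [0, 0, 0.003]], gripper=[1, 1, 1, 1])

```text
time: 21.03
position: [0.5382, 0.0443, 0.0768]
tool_rot: [0.391, 0.921, -0.0, -0.0]
ft_force: [-1.7, -0.6, 2.1]
grip_width: 0.0415
grip_force: 20.0
```

>>> arm_command(delta_rot=[[0, 0, -3], [0, 0, -6], [0, 0, -8], [0, 0, -8], [0, 0, -8], [0, 0, -8], [0, 0, -8]], delta_pos=[[0, 0, 0], [0, 0, 0], [0, 0, 0], [0, 0, 0.001], [0, 0, 0.002], [0, 0, 0.003], [0, 0, 0.003]], gripper=[1, 1, 1, 1, 1, 1, 1], grip_force=35)

```text
time: 21.62
position: [0.5381, 0.0443, 0.0739]
tool_rot: [0.326, 0.945, -0.0, -0.0]
ft_force: [-3.3, -1.3, 4.5]
grip_width: 0.0411
grip_force: 35.0
```

>>> arm_command(delta_rot=[[0, 0, 0], [0, 0, 0], [0, 0, 0], [0, 0, 0]], delta_pos=[[0, 0, 0.001], [0, 0, 0.002], [0, 0, 0.0025], [0, 0, 0.0025]], gripper=[1, 1, 1, 1])

```text
time: 21.95
position: [0.5382, 0.0443, 0.0717]
tool_rot: [0.326, 0.945, -0.0, -0.0]
ft_force: [-3.6, -1.1, 6.2]
grip_width: 0.0409
grip_force: 35.0
```

>>> arm_command(delta_rot=[[0, 0, 0], [0, 0, 0], [0, 0, 0]], delta_pos=[[0, 0, 0.0005], [0, 0, 0.001], [0, 0, 0.001]], gripper=[1, 1, 1])

```text
time: 22.2
position: [0.5382, 0.0443, 0.071]
tool_rot: [0.326, 0.946, -0.0, -0.0]
ft_force: [-3.6, -0.3, 8.8]
grip_width: 0.0412
grip_force: 35.0
```

>>> arm_command(delta_rot=[[0, 0, 0], [0, 0, 0], [0, 0, 0]], delta_pos=[[0, 0, 0.0005], [0, 0, 0.001], [0, 0, 0.001]], gripper=[1, 1, 1])

```text
time: 22.45
position: [0.5383, 0.0443, 0.0707]
tool_rot: [0.326, 0.946, -0.0, 0.0]
ft_force: [-5.2, -1.7, 13.5]
grip_width: 0.0414
grip_force: 35.0
```

>>> arm_command(delta_rot=[[0, 0, 0], [0, 0, 0], [0, 0, 0], [0, 0, 0], [0, 0, 0], [0, 0, 0]], delta_pos=[[0, 0, 0.0002], [0, 0, 0.0002], [0, 0, 0.0002], [0, 0, 0.0002], [0, 0, 0.0002], [0, 0, 0.0002]], gripper=[1, 1, 1, 1, 1, 1])

```text
time: 22.95
position: [0.5383, 0.0443, 0.0706]
tool_rot: [0.326, 0.946, -0.0, 0.0]
ft_force: [-5.9, -0.7, 14.9]
grip_width: 0.0407
grip_force: 35.0
```

Run:
```python
from h import *
c=viewer.camera("scene"); s=status.get_obs(); print(s["position"],s["ft_force"],s["moment"],s["grip_force"],s["time"])
cv2.imwrite("pics/f.png",cv2.resize(c["pixels"][150:240,220:310],(540,540),interpolation=cv2.INTER_CUBIC))
```

```text
[0.53827038 0.04431171 0.07062581] [-5.11609669 -0.11852006 14.736501  ] [-0.19996034  0.95128079  0.03124836] 35.00326752662659 23.0
```

View pics/f.png

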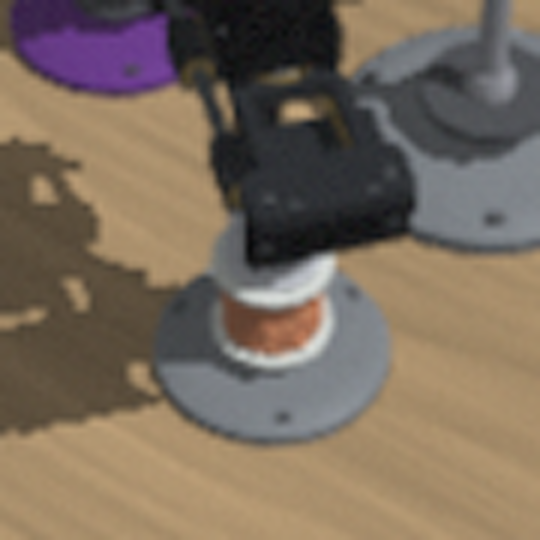

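The spool is flat on the disc (crop (270,320)) and the gripper holds the collar down on top of it. Travel from riding on the pin was 14.0 mm, and the force then rose sharply at the stop to 15 N.

```bash
python3 -c "
from rig import robot
print(robot.hand_in())"
```

```text
the job is handed in; nothing more can be done
None
```

The spool is seated flat on the small grey stand, and the collar dropped over the cross pin and is held fully home by the gripper at about 15 N. The job was handed in at 23 s, and no verdict was shown.

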